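Fit the lead ring and raise the bench mast

TASK

Slip the test-lead ring, combs up, over the top of the telescopic mast and let it sit down flat on the mast's flange. Then squeeze in the button in the side of the mast's head, pull the head straight up past the first stop to the second stop at full height, and finish while still holding the mast there yourself with the button squeezed in and the ring in its place, so that I can do up the twist collar. Leave everything else on the bench as it stands.

Things in the scene. Friction and masses are not known exactly. Their poses are not given: they have to be found in the camera images.
- mast: Telescopic mast, fixed: heavy foot 130 mm across, outer tube 32 mm, black twist collar 39 mm across up to z = 150 mm. Origin on its axis at the foot's underside, z up, x to the side with the button. Mast down, upwards from the collar on the inner tube: flange 40 mm across (z 150 to 156 mm), round seat post 32 mm across (156 to 182), head (182 to 222, its last 7 mm narrower).
- mast_head (a point): On the mast's axis at the button's centre: z 206 mm with the mast down, 26 mm above a seated ring's top; rises with the head; axes as mast. Head: 25 mm wide along y; 22 mm wide flats facing +x and -x, each 10 mm from the axis. Steel button 10.6 mm across, 4.5 mm proud of the +x flat. Fingers closing along x on both flats squeeze the button in, so one hand squeezes and pulls.
- mast_seat (a point): On the mast's axis at the flange's top face, on which the seated ring's underside rests: z 156 mm with the mast down; rises with the head; axes as mast.
- mast_tube (a joint): How far the head is pulled up, m: 0 down, 0.050 first stop, 0.100 second stop and end of travel. A catch locks it there (1.5 mm play) unless the button is in; with the button kept in it passes the first stop freely. The sliding part weighs 0.44 kg, friction about 1 N; with the button in it sinks unless held.
- mast_button (a joint): How far the button is pushed in, m: 0 out, 0.0045 flush with the flat; the catch is free from 0.0028 on. Sprung: about 2 N to start, 4 N when in.
- lead_ring_center (a point): Loose plastic ring for hanging test leads, lying flat, combs up; point at the centre of its bore, 12 mm above its underside. Round hub 48 mm outside, bore 35 mm, 24 mm high. Arms along its +y and -y to combs 46 mm long along x, 54 to 62 mm out, prong tops 18.5 mm above the underside; hub free for fingers along x. About 70 g. May sit at any turn on the mast.
- tub: bystander: round twist-cap plastic tub, 68 mm across, 58 mm high, standing; origin at centre of underside
- adaptor: bystander: grey plug adaptor, 56 x 62 x 42 mm, pins to its -x; origin at centre of underside
- bulb_a: bystander: clear pear-shaped bulb standing on its cap, 59 mm across, 105 mm high; origin at centre of underside; glass, easily knocked over
- bulb_b: bystander: the other bulb, alike
- nut_driver: bystander: nut driver lying along its own x, 217 mm long, 26 mm thick; origin on the bench between handle and socket
- multimeter: bystander: handheld multimeter lying on its back, 150 (x) x 74 x 34 mm, dial to 44 mm high; origin at centre of underside
- pliers: bystander: pliers lying along their own x, about 175 mm long, 13 mm high; origin on the bench
Not all that is in view belongs to the job. Of the things that look like the part that bears lead_ring_center, take the one that is farthest to the robot's left at the start.

How it is judged:
On the way, in this order (a step that is already met when the one before it is completed fails the run):
1. the ring sits flat on the flange round the mast, let go, the mast still down (horizontal distance between lead_ring_center and mast_seat below 0.004 m and z of lead_ring_center in the frame of mast_seat between 0.009 and 0.015 m and angle between lead_ring_center's own z axis and vertical below 0.12 rad and contact force between the fingers and lead_ring below 0.1 N and value of joint mast_tube below 0.005 m), for 0.2 s.
2. the button is squeezed in with the mast still down (value of joint mast_button above 0.0028 m and value of joint mast_tube below 0.005 m), for 0.05 s.
3. the head is pulled up to the second stop (value of joint mast_tube above 0.096 m), for 0.2 s.
At the end, for the whole second after the job is handed in: Fingers (over 4 N on the mast) hold the head at the second stop (over 96 of 100 mm up) with the button in (over 2.8 mm), so the hand, not the catch, carries it; the ring sits flat on the flange (within 4 mm of the axis, 3 mm in height, tilt under 0.12 rad) (value of joint mast_tube above 0.096 m and value of joint mast_button above 0.0028 m and contact force between the fingers and mast above 4 N and height (world z) of mast_head above 0.3 m and horizontal distance between lead_ring_center and mast_seat below 0.004 m and z of lead_ring_center in the frame of mast_seat between 0.009 and 0.015 m and angle between lead_ring_center's own z axis and vertical below 0.12 rad); the arm keeps its last pose, push and grip.
It fails at once if a bystander is shoved more than 20 mm (distance of any of tub, adaptor, bulb_a, bulb_b, nut_driver, multimeter, pliers from where it was at the start of the episode above 0.02 m).
It fails at once if a bulb or the tub is knocked over (angle between any of bulb_a, bulb_b, tub's own z axis and vertical above 0.5 rad).
It also fails if it takes over 61 s, if anything falls off the work surface, if the arm or the gripper's body presses on something with over 40 N, if the wrist force passes 120 N, or if a joint passes its speed limit or range.

ROBOT

A 7-joint arm with a two-finger parallel gripper is mounted at the origin on the work surface. World frame = base frame: x ahead of the robot, y to its left, z up, the work surface at z = 0. Lengths are in m, angles in rad, forces in N, time in s.
With the tool pointing down it reaches from about 0.35 to 0.9 m from the base axis. Payload 8.1 kg.
Tool frame: the origin (TCP) lies between the finger pads; the fingertips stand 17 mm ahead of it and the grasp point (between the pads) lies 2 mm behind it; y points along the fingers, z is the direction in which the jaws open and shut, and the axes are right-handed (so a half turn about y gives the same grasp; the last joint's range is limited). The gripper opens to 85 mm and grips with 20 to 120 N. Pads are 22 mm wide; open, the fingers measure 114 mm over their backs; the gripper's body (76 mm by 85 mm) begins 54 mm behind the grasp point. The pads swing forward as they close: fully open they stand 13 mm farther back than shut.
Start: joints at [-1.24, 0.434, 0.025, 1.573, -0.012, 1.134, -0.075], TCP at [0.263, 0.567, 0.248] pointing down, gripper open.
Joint ranges: [-2.62, 2.62], [-0.44, 2.09], [-1.27, 1.32], [0.08, 2.57], [-1.32, 4.46], [0.12, 2], [-2.74, 2.74]. Speed limits (rad/s): [2.22, 2.22, 3.01, 3.01, 3.14, 3.14, 3.14].

INTERFACE

Orientations are given as a rotation vector (axis times angle).
In Python, from workcell import manip gives the robot as it stands.
- The arm moves only by the tool carry_out, never from a script. Its arguments are lists of equal length, an entry for each row: "translation": the shift along the tool's x, y, z normalised to -1 to 1, where 1 is 0.5 m, a list of three; "roll": the turn about the tool's y normalised to -1 to 1, where 1 is 60 degrees; "claw": the opening, from -1 (shut) to 1 (fully open). A call has 1 to 5 rows; each row is the pose to reach, as a shift and turn from the pose measured when the call began, along the tool's axes at that moment; what a row does not reach only later rows make up. A row lasts 1/8 s, in which the tool goes at most 62.5 mm and 10.7 degrees, less where a joint would pass 70% of its speed; a pose out of reach is approached as far as the arm can. A call with a number of a shift or a turn outside -1 to 1 is refused whole. A call with a gripper value outside its range is refused whole. The fingers move at their own pace and stop on an object; "force" is the grip in N (left out, the last holds). Time passes only in rows, so rows that repeat a pose let the fingers close. It gives the time, the measured TCP pose, the force and the opening at its end, in the units of the state.
- manip.sense(): the state, without advancing time (a new reading comes with each control period).
- manip.capture(name): name is "scene" or "top" or "wrist"; returns a dict with "frame" (384x512x3 uint8, blue, green, red), "z_map" (384x512 float32, m along the optical axis (not along the pixel's ray), 0 where there is no reading), "fx", "fy", "cx", "cy" (pixels), "world_from_camera" (4x4, takes a point from camera to world coordinates). Camera axes: x right, y up, looking along -z (the intrinsics and any distortion apply to the point x, -y, -z); pixel columns grow to the right and rows downward; lengths in m; the calibration is good to about 2 mm. A picture is of the moment at which its call begins.
- manip.finish_job(): hands the job in, once; it reports no verdict.
Trained networks look in the newest picture that a camera, given by its name, has taken for a name from the list of things; names that differ only in an ending like _2 or _b are one class to them, and where a whole thing is asked for, a point or a joint stands for the part that bears it (a point fixed in the world has none). Each returns a list of dicts, best first, with "conf" (0 to 1); they miss things now and then, are a little off and sometimes report something else, mostly with a low value. They report only what shows in the picture. A call takes as long as a camera call. They do not tell look-alikes from the thing itself.
- manip.find_in(query, camera): "point" ([x, y, z] in m, in world coordinates, good to about 4 mm: the middle of the surface that is visible of it).
- manip.pinpoint(query, camera): "point" ([x, y, z] in m, in world coordinates, good to about 4 mm: a listed point, or the origin of a listed thing).
The state is a dict: "time_s": time; "joint_positions": joint angles; "qd": joint speeds; "effort": joint torques, N m; "eef_pos": TCP position; "ee_rot": TCP orientation; "wrist_force": force on the tool from outside, world axes, zero at the start; "moment": the same for the moment, N m; "grip_width": finger opening in m.
Only numpy, scipy, OpenCV 4.12 (cv2) and the standard library are available. Lean on these libraries where they do the work, as an engineer would, in place of code of your own. Each camera call takes 0.05 s, during which the arm holds its last target.

## Working session

There is one attempt and no reset: what is moved stays moved. The work goes in short steps, Python scripts to look and compute and a tool call to move; the robot and the scene stay as the last step left them, time stands still between calls to the robot, and variables do not carry over. Pictures are saved under pics/ and viewed, and the job is handed in when it is done.

Besides the shell and the picture viewer there is one more tool, called after "Request:" as name([rows], argument=value, ...), one row to a line, values as JSON. carry_out: Moves the arm, as the interface text tells. Scaled input: -1 to 1 covers 0.5 m each way for a shift and 60 degrees each way for a turn. Its arguments: {"type":"object","properties":{"translation":{"type":"array"},"roll":{"type":"array"},"claw":{"type":"array"},"force":{"type":"number"}},"required":["translation","roll","claw"]}

```bash
mkdir -p pics
cat > h.py <<'E'
from workcell import manip
import numpy as np, cv2
from scipy.spatial.transform import Rotation as R
np.set_printoptions(precision=4,suppress=True)
def st():
    s=manip.sense(); print(s['time_s'],'pos',np.array(s['eef_pos']),'rot',np.array(s['ee_rot']),'F',np.array(s['wrist_force']),'w',s['grip_width']); print(R.from_rotvec(s['ee_rot']).as_matrix()); return s
def cap(n,f):
    c=manip.capture(n); cv2.imwrite('pics/'+f,c['frame']); np.savez('/tmp/'+f+'.npz',**c); return c
def cloud(c):
    z=c['z_map']; v,u=np.mgrid[:z.shape[0],:z.shape[1]]
    p=np.stack([(u-c['cx'])/c['fx']*z,-(v-c['cy'])/c['fy']*z,-z],-1)
    T=np.array(c['world_from_camera']); return p@T[:3,:3].T+T[:3,3]
E
python3 - <<'E'
from h import *
s=st()
for n in ['top','scene']:
    c=cap(n,n+'0.png'); print(n,c.keys(),c['world_from_camera'])
    for q in ['mast','mast_head','mast_seat','lead_ring_center']:
        print(q,[(np.round(d['point'],4),round(d['conf'],2)) for d in manip.pinpoint(q,n)])
    for q in ['tub','adaptor','bulb_a','nut_driver','multimeter','pliers']:
        print(q,[(np.round(d['point'],3),round(d['conf'],2)) for d in manip.pinpoint(q,n)])
st()
E
```

```text
0.0 pos [0.2625 0.5667 0.2475] rot [-1.5454  0.3405 -0.3401] F [-0.0464 -0.0692  0.3325] w 0.08522521128635532
[[ 0.9074 -0.0005  0.4203]
 [-0.4203 -0.0015  0.9074]
 [ 0.0001 -1.     -0.0015]]
top dict_keys(['frame', 'z_map', 'fx', 'fy', 'cx', 'cy', 'world_from_camera']) [[-0.0235  0.9855 -0.168   0.3503]
 [-0.9995 -0.0263 -0.0146 -0.0111]
 [-0.0188  0.1676  0.9857  1.1066]
 [ 0.      0.      0.      1.    ]]
mast [(array([ 0.5777,  0.1956, -0.0043]), 0.95)]
mast_head [(array([0.5796, 0.1923, 0.2072]), 0.74)]
mast_seat [(array([0.3875, 0.0183, 0.001 ]), 0.66), (array([0.5817, 0.195 , 0.1551]), 0.65), (array([ 0.5489,  0.4398, -0.0026]), 0.51)]
lead_ring_center [(array([ 0.6739, -0.2798,  0.0134]), 0.79), (array([ 0.5348, -0.2045,  0.0082]), 0.65), (array([ 0.2389, -0.2818,  0.012 ]), 0.63), (array([ 0.4312, -0.3469,  0.0102]), 0.59), (array([0.5794, 0.1899, 0.2061]), 0.19)]
tub [(array([ 0.618, -0.   , -0.003]), 0.6), (array([ 0.752, -0.098,  0.006]), 0.19)]
adaptor [(array([0.749, 0.098, 0.   ]), 0.84)]
bulb_a [(array([ 0.491, -0.009,  0.001]), 0.84), (array([ 0.752, -0.098,  0.005]
[... 595 characters left out ...]
6), (array([ 0.6794, -0.2789,  0.0116]), 0.83), (array([ 0.5359, -0.209 ,  0.0138]), 0.66)]
tub [(array([ 0.621, -0.001,  0.002]), 0.84)]
adaptor [(array([ 0.746,  0.106, -0.   ]), 0.72), (array([0.548, 0.44 , 0.001]), 0.49)]
bulb_a [(array([ 0.484, -0.008, -0.002]), 0.81), (array([ 0.745, -0.096,  0.002]), 0.78)]
nut_driver [(array([0.395, 0.019, 0.002]), 0.7)]
multimeter [(array([ 0.547,  0.439, -0.   ]), 0.62)]
pliers [(array([ 0.574, -0.452, -0.001]), 0.69), (array([ 0.532, -0.212,  0.01 ]), 0.58)]
1.1 pos [0.2627 0.5671 0.2483] rot [-1.5438  0.3403 -0.3403] F [-0.1283 -0.3475 -0.1804] w 0.08561496573259669
[[ 0.9073  0.      0.4204]
 [-0.4204  0.      0.9073]
 [ 0.     -1.      0.    ]]
```

View pics/top0.png

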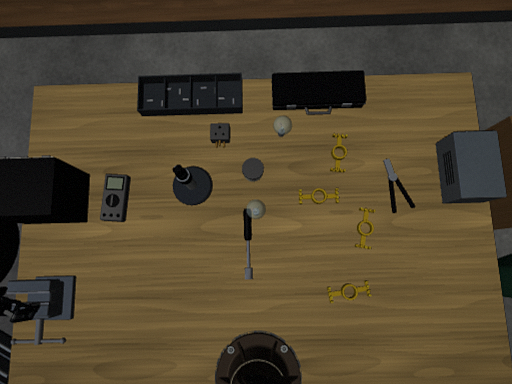

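View pics/scene0.png

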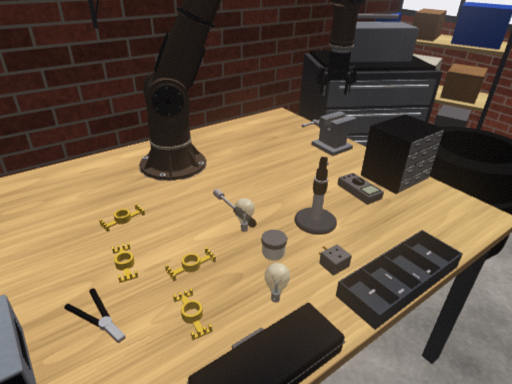

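Run:
```python
from h import *
c=dict(np.load('/tmp/top0.png.npz')); P=cloud(c)
f=c['frame']; hsv=cv2.cvtColor(f,cv2.COLOR_BGR2HSV)
m=((hsv[...,0]>18)&(hsv[...,0]<32)&(hsv[...,1]>190)&(hsv[...,2]>60)).astype(np.uint8)
n,l,s,ce=cv2.connectedComponentsWithStats(m)
for i in range(1,n):
    if s[i,4]>60:
        p=P[l==i]; q=p[:,:2]-p[:,:2].mean(0); w,V=np.linalg.eigh(q.T@q); print(s[i],p.mean(0),'ax',V[:,1],p[:,2].max(), (q@V).min(0),(q@V).max(0))
a=cv2.resize(f[160:230,280:350],None,fx=6,fy=6,interpolation=cv2.INTER_CUBIC)
g=dict(np.load('/tmp/scene0.png.npz'))['frame']
b=cv2.resize(g[145:235,290:350],None,fx=6,fy=6,interpolation=cv2.INTER_CUBIC)
d=cv2.resize(f[150:210,160:220],None,fx=6,fy=6,interpolation=cv2.INTER_CUBIC)
for n,i in (('r',a),('s',b),('t',d)): cv2.imwrite(f'pics/z_{n}.png',i)
o=np.zeros((540,420+360,3),np.uint8); o[:420,:420]=a; o[:,420:]=b; cv2.imwrite('pics/z.png',o)
```

```text
[330 134  18  38 249] [ 0.6749 -0.2773  0.0112] ax [-0.99    0.1412] 0.026384675088126253 [-0.0232 -0.0634] [0.0231 0.0592]
[299 188  40  16 258] [ 0.5352 -0.2046  0.0112] ax [-0.0233  0.9997] 0.026493677274432192 [-0.0236 -0.0618] [0.0229 0.0614]
[355 208  20  41 276] [ 0.4283 -0.3392  0.0231] ax [-0.7308  0.6826] 1.106639836670402 [-0.1865 -0.0655] [0.052 0.281]
[327 281  44  22 288] [ 0.2402 -0.278   0.0189] ax [0.0069 1.    ] 1.106639836670402 [-0.1082 -0.0651] [0.0312 0.2676]
```

View pics/z.png

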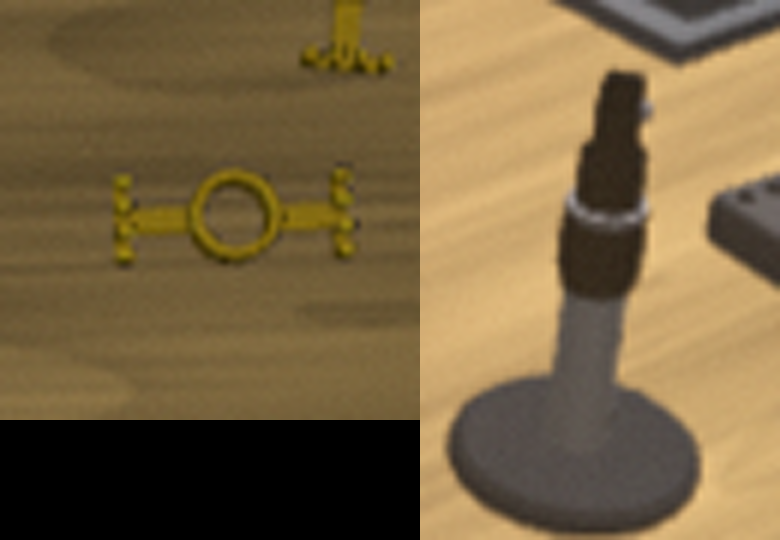

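Run:
```python
from h import *
c=cap('wrist','w0.png'); print(c['world_from_camera'],c['fx'])
cv2.imwrite('pics/wz.png',np.hstack([c['frame'],cv2.resize(cv2.imread('pics/z_t.png'),(288,384))]))
```

```text
[[ 0.4213 -0.8597 -0.2888  0.1879]
 [ 0.9069  0.3994  0.134   0.6022]
 [ 0.0002 -0.3184  0.948   0.3733]
 [ 0.      0.      0.      1.    ]] 340.4781192663085
```

View pics/wz.png

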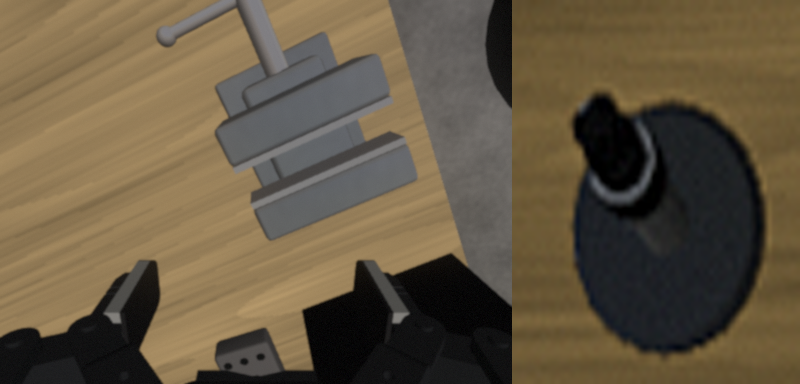

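Request:
carry_out([
  [0.2,-0.16,-0.06],
  [0.4,-0.24,-0.15],
  [0.6,-0.254,-0.25],
  [0.75,-0.254,-0.33],
  [0.888,-0.254,-0.408],
], roll=[0,0,0,0,0], claw=[1,1,1,1,1])

```text
time_s: 1.78
eef_pos: [0.4567, 0.3506, 0.3509]
ee_rot: [-1.543, 0.339, -0.341]
wrist_force: [0.5, 0.4, -0.2]
grip_width: 0.085
```

Run:
```python
from h import *
s=st()
```

```text
1.775 pos [0.4567 0.3506 0.3509] rot [-1.5428  0.3395 -0.3406] F [ 0.5224  0.3772 -0.1842] w 0.08497076129694109
[[ 0.9074  0.0009  0.4202]
 [-0.4202  0.0009  0.9074]
 [ 0.0004 -1.      0.0012]]
```

Request:
carry_out([
  [0.35,-0.05,-0.18],
  [0.35,-0.05,-0.18],
  [0.35,-0.05,-0.18],
  [0.35,-0.05,-0.18],
  [0.35,-0.05,-0.18],
], roll=[0,0,0,0,0], claw=[1,1,1,1,1])

```text
time_s: 2.4
eef_pos: [0.5779, 0.1948, 0.3757]
ee_rot: [-1.542, 0.341, -0.342]
wrist_force: [-0.1, 0.7, -0.3]
grip_width: 0.0853
```

Run:
```python
from h import *
s=st()
c=cap('wrist','w1.png')
for q in ['mast_head','mast_seat']: print(q,[(np.round(d['point'],4),round(d['conf'],2)) for d in manip.pinpoint(q,'wrist')])
P=cloud(c); m=(P[...,2]>0.14)&(P[...,2]<0.24)&(c['z_map']>0)&(np.hypot(P[...,0]-.58,P[...,1]-.195)<.05)
v,u=np.where(m); print(u.min(),u.max(),v.min(),v.max())
for a,b in((.219,.226),(.212,.219),(.2,.212),(.19,.2),(.179,.185),(.153,.16)):
    k=m&(P[...,2]>a)&(P[...,2]<b); print(a,k.sum(),P[k].mean(0) if k.any() else '',P[k].min(0) if k.any() else '',P[k].max(0) if k.any() else '')
u0,u1,v0,v1=u.min()-10,u.max()+10,v.min()-10,v.max()+10
z=c['frame'][v0:v1,u0:u1]; k=550/max(z.shape[:2]); cv2.imwrite('pics/w1z.png',cv2.resize(z,None,fx=k,fy=k,interpolation=cv2.INTER_CUBIC)); print(u0,v0,k)
```

```text
2.4 pos [0.5779 0.1948 0.3757] rot [-1.5425  0.3411 -0.3419] F [-0.0718  0.736  -0.2987] w 0.08529003143851466
[[ 0.9066  0.0008  0.4219]
 [-0.4219  0.001   0.9066]
 [ 0.0003 -1.      0.0013]]
mast_head [(array([0.5847, 0.1928, 0.2049]), 0.61), (array([ 0.5351, -0.203 ,  0.0158]), 0.21)]
mast_seat [(array([0.5812, 0.1948, 0.1547]), 0.83)]
241 278 143 196
0.219 318 [0.5805 0.198  0.2212] [0.5707 0.1881 0.2191] [0.5905 0.2079 0.2236]
0.212 311 [0.5783 0.1994 0.2159] [0.5671 0.1832 0.2121] [0.5944 0.2126 0.219 ]
0.2 130 [0.5781 0.2026 0.2072] [0.5668 0.1841 0.2   ] [0.5949 0.2128 0.2119]
0.19 73 [0.5727 0.2016 0.1951] [0.5669 0.1849 0.1904] [0.5803 0.2128 0.1999]
0.179 211 [0.5722 0.1983 0.1816] [0.565  0.1822 0.1791] [0.5894 0.2137 0.1847]
0.153 262 [0.5715 0.2018 0.1555] [0.5614 0.1786 0.153 ] [0.5934 0.2175 0.1599]
231 133 7.534246575342466
```

View pics/w1z.png

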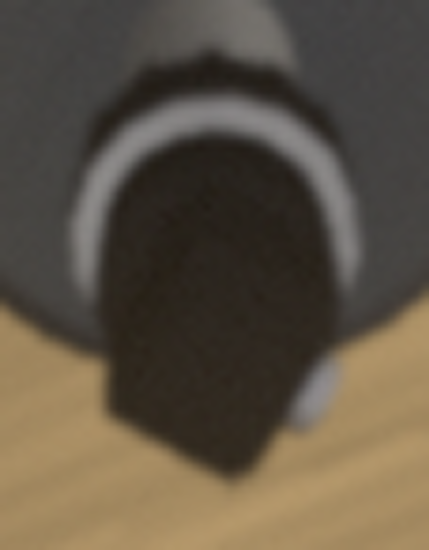

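View pics/w1.png

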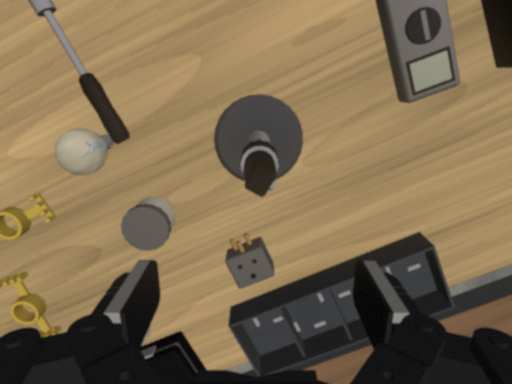

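Run:
```python
from h import *
c=dict(np.load('/tmp/w1.png.npz')); P=cloud(c)
m=(c['z_map']>0)&(np.hypot(P[...,0]-.58,P[...,1]-.195)<.03)
for a,b in((.2195,.226),(.2,.216),(.213,.226)):
    k=m&(P[...,2]>a)&(P[...,2]<b); (cx,cy),(w,h),an=cv2.minAreaRect(((P[k][:,:2]-[.58,.198])*1e4).astype(np.float32)); print(a,.58+cx/1e4,.198+cy/1e4,w/10,h/10,an)
T=c['world_from_camera']
def ray(u,v,z):
    d=T[:3,:3]@np.array([(u-c['cx'])/c['fx'],-(v-c['cy'])/c['fy'],-1]); t=(z-T[2,3])/d[2]; return T[:3,3]+t*d
print('button',ray(273.5,184.8,.206),'corners',ray(262.2,196,.215),ray(245.6,186,.215),ray(275.5,177,.215))
print(P[184:190,270:278,:2].round(3).tolist() if 0 else '')
for v in range(178,192): print(v,[ (tuple(np.round(P[v,u],3)) if P[v,u,2]>.1 else 0) for u in range(270,277)])
k=m&(P[...,2]>.22); print(np.median(P[k][:,2]))
# ring/flange edges
```

```text
0.2195 0.5808604869842529 0.19789859924316408 16.643704223632813 14.173164367675781 35.106300354003906
0.2 0.5826725646972656 0.1991674545288086 24.612821960449217 25.483457946777342 36.26622009277344
0.213 0.5807543952941894 0.19784853820800782 19.855397033691407 24.932716369628906 35.58159637451172
button [0.5915 0.2064 0.206 ] corners [0.5941 0.1938 0.215 ] [0.5795 0.1845 0.215 ] [0.5831 0.2116 0.215 ]

178 [(np.float64(0.581), np.float64(0.207), np.float64(0.218)), (np.float64(0.581), np.float64(0.208), np.float64(0.218)), (np.float64(0.582), np.float64(0.209), np.float64(0.218)), (np.float64(0.582), np.float64(0.21), np.float64(0.219)), (np.float64(0.583), np.float64(0.21), np.float64(0.217)), 0, 0]
179 [(np.float64(0.582), np.float64(0.207), np.float64(0.218)), (np.float64(0.582), np.float64(0.208), np.float64(0.217)), (np.float64(0.583), np.float64(0.208), np.float64(0.217)), (np.float64(0.583), np.float64(0.209), np.float64(0.218)), (np.float64(0.583), np.float64(0.21), np.float64(0.218)), 0, 0]
180 [(np.float64(0.582), np.float64(0.207), np.float64(0.221)), (np.float64(0.582
[... 2825 characters left out ...]
float64(0.21)), 0, 0]
188 [(np.float64(0.592), np.float64(0.203), np.float64(0.209)), (np.float64(0.592), np.float64(0.203), np.float64(0.21)), (np.float64(0.592), np.float64(0.204), np.float64(0.21)), (np.float64(0.593), np.float64(0.205), np.float64(0.209)), 0, 0, 0]
189 [(np.float64(0.592), np.float64(0.202), np.float64(0.21)), (np.float64(0.593), np.float64(0.203), np.float64(0.21)), (np.float64(0.593), np.float64(0.204), np.float64(0.21)), 0, 0, 0, 0]
190 [(np.float64(0.594), np.float64(0.202), np.float64(0.208)), (np.float64(0.594), np.float64(0.203), np.float64(0.208)), (np.float64(0.595), np.float64(0.203), np.float64(0.208)), 0, 0, 0, 0]
191 [0, 0, 0, 0, 0, 0, 0]
0.43279429148930093
```

Request:
carry_out([
  [0.04,0.02,-0.12],
  [0.08,0.05,-0.24],
  [0.13,0.1,-0.36],
  [0.18,0.15,-0.48],
  [0.22,0.2,-0.6],
], roll=[0.17,0.34,0.51,0.68,0.85], claw=[1,1,1,1,1])

```text
time_s: 3.18
eef_pos: [0.5531, -0.0998, 0.2826]
ee_rot: [-1.314, 1.025, -1.024]
wrist_force: [1.8, -0.9, -0.5]
grip_width: 0.0855
```

```bash
cat >> h.py <<'E'
def to(p,yaw_deg):
    """shift/roll values to reach p with tool z at yaw"""
    s=st(); M=R.from_rotvec(s['ee_rot']).as_matrix(); d=M.T@(np.array(p)-s['eef_pos']); y=np.degrees(np.arctan2(M[1,2],M[0,2])); r=-((yaw_deg-y+180)%360-180)
    print('yaw',y,'shift',d/.5,'roll',r/60,'rows',np.linalg.norm(d)/.0625,abs(r)/10.7)
E
python3 -c "
from h import *
to([.535,-.205,.22],1.3)"
```

```text
3.175 pos [ 0.5531 -0.0998  0.2826] rot [-1.3137  1.0253 -1.0236] F [ 1.8451 -0.9009 -0.4684] w 0.0854536416703238
[[ 0.2452  0.0007  0.9695]
 [-0.9695  0.0025  0.2452]
 [-0.0023 -1.      0.0013]]
yaw 14.191590722656084 shift [ 0.1955  0.1247 -0.0868] roll 0.21485984537760128 rows 1.9804458454732579 1.204821562865054
```

Request:
carry_out([
  [0.1,0.06,-0.045],
  [0.196,0.125,-0.087],
  [0.196,0.125,-0.087],
  [0.196,0.125,-0.087],
], roll=[0.12,0.215,0.215,0.215], claw=[1,1,1,1])

```text
time_s: 3.68
eef_pos: [0.5355, -0.2034, 0.2198]
ee_rot: [-1.218, 1.192, -1.188]
wrist_force: [-0.2, 0.3, -0.4]
grip_width: 0.0854
```

Run:
```python
from h import *
s=st(); c=cap('wrist','w2.png')
print([(np.round(d['point'],4),round(d['conf'],2)) for d in manip.pinpoint('lead_ring_center','wrist')])
P=cloud(c); m=(c['z_map']>0)&(P[...,2]>.0195)&(P[...,2]<.03)&(np.hypot(P[...,0]-.535,P[...,1]+.205)<.045)
q=P[m]; from scipy.optimize import least_squares
f=least_squares(lambda p:np.hypot(q[:,0]-p[0],q[:,1]-p[1])-p[2],[.535,-.205,.02],loss='soft_l1',f_scale=.003); print(len(q),f.x,q.mean(0),q.min(0),q.max(0))
hsv=cv2.cvtColor(c['frame'],cv2.COLOR_BGR2HSV)
m=(c['z_map']>0)&(hsv[...,1]>170)&(P[...,2]>.006)&(P[...,2]<.03)&(np.hypot(P[...,0]-.535,P[...,1]+.205)<.075)
q=P[m]; d=q[:,:2]-f.x[:2]; r=np.hypot(*d.T); d=d[r>.052]; a=d[d[:,1]>0].mean(0); b=d[d[:,1]<0].mean(0); print(a,b,(a+b)/2+f.x[:2], np.degrees(np.arctan2(*(a-b)[::-1])))
```

```text
3.675 pos [ 0.5355 -0.2034  0.2198] rot [-1.2179  1.1919 -1.1883] F [-0.1768  0.2917 -0.3685] w 0.0853867218247012
[[ 0.0252  0.0005  0.9997]
 [-0.9997  0.0036  0.0252]
 [-0.0036 -1.      0.0006]]
[(array([ 0.5364, -0.2072,  0.0147]), 0.89), (array([ 0.6819, -0.2798,  0.0127]), 0.81), (array([ 0.429 , -0.344 ,  0.0137]), 0.72)]
844 [ 0.5341 -0.2059  0.0206] [ 0.5342 -0.2056  0.0231] [ 0.5114 -0.2296  0.0196] [ 0.5576 -0.1827  0.0256]
[nan nan] [nan nan] [nan nan] nan<stdin>:9: RuntimeWarning: Mean of empty slice.
  ret = um.true_divide(
```

View pics/w2.png

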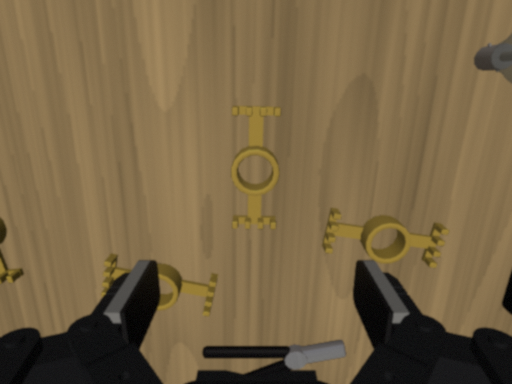

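Request:
carry_out([
  [0.002,0.12,-0.002],
  [0.005,0.24,-0.003],
  [0.005,0.33,-0.003],
  [0.005,0.39,-0.003],
  [0.005,0.402,-0.003],
], roll=[0,0,0,0,0], claw=[1,1,1,1,1], force=30)

```text
time_s: 4.4
eef_pos: [0.5349, -0.2028, 0.0182]
ee_rot: [-1.219, 1.19, -1.184]
wrist_force: [0.1, 0.1, 0.7]
grip_width: 0.0853
```

Request:
carry_out([
  [0,0,0],
  [0,0,0],
  [0,0,0],
  [0,0,0],
  [0,0,0],
], roll=[0,0,0,0,0], claw=[-1,-1,-1,-1,-1])

```text
time_s: 5.03
eef_pos: [0.5361, -0.2027, 0.0198]
ee_rot: [-1.218, 1.188, -1.185]
wrist_force: [-0.4, 1.5, 7.7]
grip_width: 0.0461
```

Run:
```python
from h import *
s=st(); c=cap('wrist','w3.png')
```

```text
5.025 pos [ 0.5361 -0.2027  0.0198] rot [-1.2175  1.1876 -1.185 ] F [-0.3817  1.4533  7.7007] w 0.04609875796225036
[[ 0.0297  0.0026  0.9996]
 [-0.9995  0.0049  0.0297]
 [-0.0048 -1.      0.0028]]
```

View pics/w3.png

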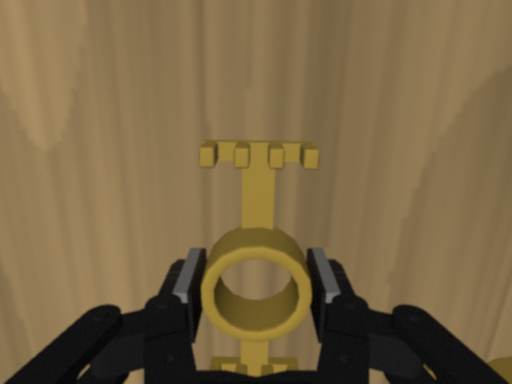

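```bash
cat >> h.py <<'E'
from scipy.optimize import least_squares
def ringfit(c,s,th=.004,guess=None):
    P=cloud(c); hsv=cv2.cvtColor(c['frame'],cv2.COLOR_BGR2HSV)
    m=(c['z_map']>0)&(hsv[...,0]>15)&(hsv[...,0]<35)&(hsv[...,1]>150)&(hsv[...,2]>50)
    T=np.array(s['eef_pos']); M=R.from_rotvec(s['ee_rot']).as_matrix()
    q=(P-T)@M  # tool coords
    m&=(np.hypot(q[...,0],q[...,2])<.03)&(abs(q[...,1])<.03)
    yt=np.percentile(q[m][:,1],5); k=m&(q[...,1]<yt+th)
    a=q[k][:,[0,2]]; f=least_squares(lambda p:np.hypot(a[:,0]-p[0],a[:,1]-p[1])-p[2],[0,0,.02],loss='soft_l1',f_scale=.002)
    r=np.hypot(a[:,0]-f.x[0],a[:,1]-f.x[1])
    print('ring in tool x,z,r',f.x,'n',k.sum(),'top y',yt,'r range',np.percentile(r,[2,98])); return q,k
E
python3 - <<'E'
from h import *
s=manip.sense(); c=dict(np.load('/tmp/w3.png.npz'))
q,k=ringfit(c,s); 
o=c['frame'].copy(); o[k]=(0,0,255); cv2.imwrite('pics/w3k.png',o)
E
```

```text
ring in tool x,z,r [ 0.0023 -0.0004  0.0205] n 4282 top y -0.004151228782871765 r range [0.0174 0.0236]
```

View pics/w3k.png

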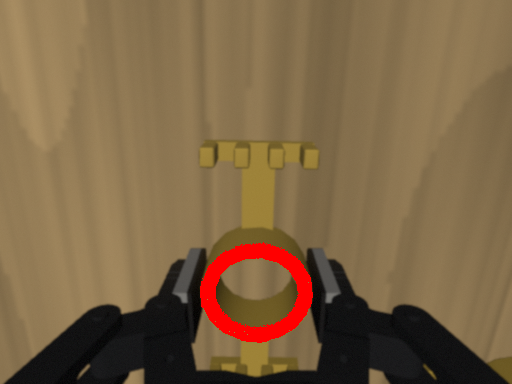

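Request:
carry_out([
  [0,-0.08,0],
  [0,-0.2,0],
  [0,-0.32,0],
  [-0.08,-0.42,0],
  [-0.18,-0.5,0.01],
], roll=[0,0,0,-0.05,-0.15], claw=[-1,-1,-1,-1,-1])

```text
time_s: 5.7
eef_pos: [0.5375, -0.1167, 0.2713]
ee_rot: [-1.284, 1.068, -1.071]
wrist_force: [1.4, 1.1, -1.6]
grip_width: 0.0463
```

```bash
python3 -c "
from h import *
to([.5808,.1978,.335],35.6)"
```

```text
5.7 pos [ 0.5375 -0.1167  0.2713] rot [-1.2842  1.0683 -1.0711] F [ 1.438   1.13   -1.6062] w 0.046308196649829755
[[ 0.1853  0.0058  0.9827]
 [-0.9827  0.0044  0.1853]
 [-0.0033 -1.      0.0066]]
yaw 10.677616065573032 shift [-0.6025 -0.124   0.2025] roll -0.4153730655737827 rows 5.180559250429518 2.329194760226819
```

Request:
carry_out([
  [-0.1,-0.04,0.033],
  [-0.2,-0.08,0.066],
  [-0.3,-0.12,0.1],
  [-0.4,-0.124,0.135],
  [-0.5,-0.124,0.168],
], roll=[-0.07,-0.14,-0.21,-0.28,-0.35], claw=[-1,-1,-1,-1,-1])

```text
time_s: 6.32
eef_pos: [0.5735, 0.1457, 0.3362]
ee_rot: [-1.413, 0.787, -0.794]
wrist_force: [1.0, -0.7, -1.1]
grip_width: 0.0461
```

```bash
python3 -c "
from h import *
to([.5808,.1978,.335],35.6)"
```

```text
6.325 pos [0.5735 0.1457 0.3362] rot [-1.4132  0.7869 -0.7941] F [ 1.0315 -0.6996 -1.1446] w 0.04605106910707034
[[ 0.5269  0.008   0.8499]
 [-0.8499  0.0053  0.5269]
 [-0.0003 -1.      0.0096]]
yaw 31.794582647143635 shift [-0.0808  0.0032  0.0673] roll -0.06342362254760588 rows 0.8416530767617181 0.35564648157536005
```

Request:
carry_out([
  [-0.05,0,0.04],
  [-0.08,0,0.067],
  [-0.08,0,0.067],
  [-0.08,0,0.067],
], roll=[-0.04,-0.063,-0.063,-0.063], claw=[-1,-1,-1,-1])

```text
time_s: 6.82
eef_pos: [0.5812, 0.1949, 0.3367]
ee_rot: [-1.432, 0.738, -0.747]
wrist_force: [-0.7, -0.5, -0.4]
grip_width: 0.0461
```

```bash
cat >> h.py <<'E'
def mastfit(c,s,top=.222):
    P=cloud(c); T=np.array(s['eef_pos']); M=R.from_rotvec(s['ee_rot']).as_matrix()
    m=(c['z_map']>0)&(np.hypot(P[...,0]-.58,P[...,1]-.197)<.03)
    hsv=cv2.cvtColor(c['frame'],cv2.COLOR_BGR2HSV)
    for a,b in((top-.0025,top+.004),(top-.009,top+.004)):
        k=m&(P[...,2]>a)&(P[...,2]<b)&(hsv[...,2]<90)
        (cx,cy),(w,h),an=cv2.minAreaRect(((P[k][:,:2]-[.58,.198])*1e4).astype(np.float32)); p=np.array([.58+cx/1e4,.198+cy/1e4,top]); d=(p-T)@M
        print('mast',p,'wh',w/10,h/10,an,'in tool',d,k.sum())
E
python3 - <<'E'
from h import *
s=st(); c=cap('wrist','w4.png'); ringfit(c,s); mastfit(c,s)
E
```

```text
6.825 pos [0.5812 0.1949 0.3367] rot [-1.4323  0.7384 -0.7471] F [-0.6805 -0.4636 -0.3813] w 0.04606935696124346
[[ 0.5789  0.0082  0.8153]
 [-0.8154  0.0041  0.5789]
 [ 0.0014 -1.      0.009 ]]
ring in tool x,z,r [0.0023 0.     0.0206] n 4273 top y -0.004046694636956208 r range [0.0175 0.0236]
mast [0.58  0.198 0.222] wh 0.0 0.0 0.0 in tool [-0.0034  0.1147 -0.0002] 0
mast [0.58  0.198 0.222] wh 0.0 0.0 0.0 in tool [-0.0034  0.1147 -0.0002] 0
```

View pics/w4.png

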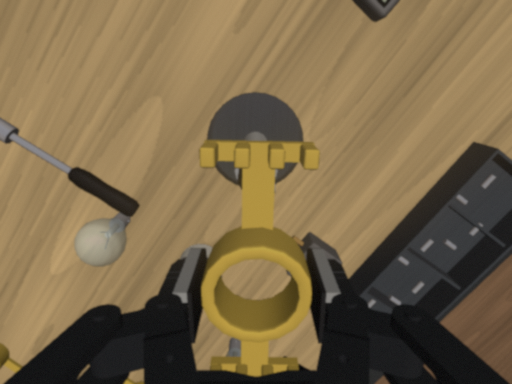

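Request:
carry_out([
  [0,0,-0.12],
  [0,0,-0.12],
  [0,0,-0.12],
], roll=[0,0,0], claw=[-1,-1,-1])

```text
time_s: 7.25
eef_pos: [0.5326, 0.1591, 0.3369]
ee_rot: [-1.43, 0.739, -0.749]
wrist_force: [0.2, -0.3, -0.5]
grip_width: 0.0458
```

Run:
```python
from h import *
s=st(); c=cap('wrist','w5.png'); ringfit(c,s); mastfit(c,s)
```

```text
7.25 pos [0.5326 0.1591 0.3369] rot [-1.4301  0.7394 -0.7493] F [ 0.1795 -0.3385 -0.4692] w 0.0457756201548216
[[ 0.5771  0.0095  0.8166]
 [-0.8167  0.0051  0.577 ]
 [ 0.0013 -0.9999  0.0107]]
ring in tool x,z,r [0.0022 0.     0.0206] n 4228 top y -0.004065268189008446 r range [0.0175 0.0236]
mast [0.5806 0.1975 0.222 ] wh 16.733538818359374 14.231341552734374 35.576961517333984 in tool [-0.0038  0.1156  0.0602] 407
mast [0.5803 0.1978 0.222 ] wh 19.289691162109374 24.529005432128905 35.90666198730469 in tool [-0.0042  0.1156  0.06  ] 761
```

View pics/w5.png

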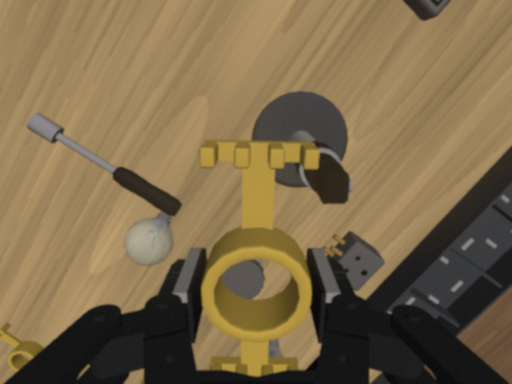

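```bash
cat >> h.py <<'E'
def toring(zunder,mxy=(.5805,.1977),off=(.00225,.008,0)):
    s=manip.sense(); M=R.from_rotvec(s['ee_rot']).as_matrix()
    t=np.array([mxy[0],mxy[1],zunder+.012])-M@np.array(off); to(t,35.8)
E
python3 -c "
from h import *
toring(.25);toring(.235)"
```

```text
7.3 pos [0.5329 0.1598 0.3368] rot [-1.4304  0.7386 -0.7487] F [ 0.6532 -0.0185 -0.5137] w 0.04582873873419751
[[ 0.5778  0.0096  0.8161]
 [-0.8162  0.005   0.5778]
 [ 0.0015 -0.9999  0.0108]]
yaw 35.29712336014043 shift [-0.0117  0.135   0.1198] roll -0.008381277330992512 rows 1.4469980978734753 0.046997816809303816
7.3 pos [0.5329 0.1598 0.3368] rot [-1.4304  0.7386 -0.7487] F [ 0.6532 -0.0185 -0.5137] w 0.04582873873419751
[[ 0.5778  0.0096  0.8161]
 [-0.8162  0.005   0.5778]
 [ 0.0015 -0.9999  0.0108]]
yaw 35.29712336014043 shift [-0.0117  0.165   0.1195] roll -0.008381277330992512 rows 1.6324091883072784 0.046997816809303816
```

Request:
carry_out([
  [-0.012,0,0.12],
  [-0.012,0.08,0.12],
  [-0.012,0.16,0.12],
  [-0.012,0.165,0.12],
  [-0.012,0.165,0.12],
], roll=[-0.008,-0.008,-0.008,-0.008,-0.008], claw=[-1,-1,-1,-1,-1])

```text
time_s: 7.92
eef_pos: [0.5802, 0.2, 0.2562]
ee_rot: [-1.432, 0.731, -0.743]
wrist_force: [-0.1, 0.9, 0.5]
grip_width: 0.0462
```

Run:
```python
from h import *
c=cap('wrist','w6.png'); s=manip.sense(); ringfit(c,s); toring(.235); toring(.157)
```

```text
ring in tool x,z,r [ 0.0022 -0.0002  0.0205] n 4281 top y -0.003448812068205965 r range [0.0174 0.0236]
7.975 pos [0.5804 0.2001 0.2568] rot [-1.4307  0.7306 -0.7436] F [ 0.8992 -0.6789 -1.1735] w 0.04617297501136803
[[ 0.5845  0.0121  0.8113]
 [-0.8114  0.006   0.5845]
 [ 0.0022 -0.9999  0.0134]]
yaw 35.76911131833523 shift [-0.0006  0.0036 -0.0029] roll -0.0005148113610796182 rows 0.0376396098958191 0.0028867926789511306
7.975 pos [0.5804 0.2001 0.2568] rot [-1.4307  0.7306 -0.7436] F [ 0.8992 -0.6789 -1.1735] w 0.04617297501136803
[[ 0.5845  0.0121  0.8113]
 [-0.8114  0.006   0.5845]
 [ 0.0022 -0.9999  0.0134]]
yaw 35.76911131833523 shift [-0.001   0.1596 -0.005 ] roll -0.0005148113610796182 rows 1.2777212285428003 0.0028867926789511306
```

View pics/w6.png

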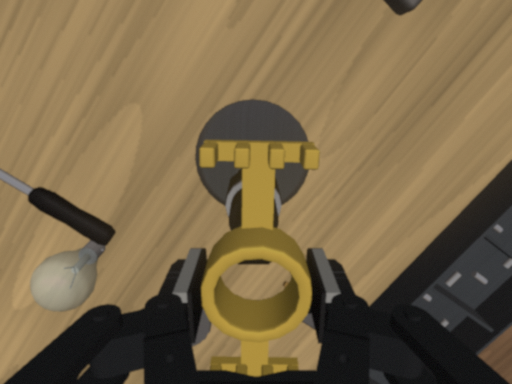

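Request:
carry_out([
  [-0.001,0.01,-0.003],
  [-0.001,0.03,-0.003],
  [-0.001,0.05,-0.004],
  [-0.001,0.07,-0.004],
  [-0.001,0.07,-0.004],
], roll=[0,0,0,0,0], claw=[-1,-1,-1,-1,-1])

```text
time_s: 8.6
eef_pos: [0.5783, 0.1993, 0.2206]
ee_rot: [-1.432, 0.732, -0.743]
wrist_force: [-0.7, -0.8, -0.1]
grip_width: 0.0462
```

Run:
```python
from h import *
c=cap('wrist','w7.png'); s=manip.sense(); ringfit(c,s); mastfit(c,s); toring(.157)
```

```text
ring in tool x,z,r [ 0.0021 -0.0003  0.0205] n 4320 top y -0.003406116194792678 r range [0.0173 0.0236]
mast [0.5777 0.1986 0.222 ] wh 50.15477600097656 29.1189208984375 30.77926254272461 in tool [ 0.0001 -0.0008 -0.0013] 1466
mast [0.5782 0.1984 0.222 ] wh 50.409121704101565 29.932907104492188 32.312400817871094 in tool [ 0.0005 -0.0008 -0.0009] 2617
8.65 pos [0.5787 0.1994 0.2212] rot [-1.4316  0.7312 -0.7432] F [ 0.6247 -1.152  -0.4614] w 0.046115757761564964
[[ 0.5845  0.0112  0.8113]
 [-0.8114  0.0055  0.5845]
 [ 0.0021 -0.9999  0.0123]]
yaw 35.77008419121624 shift [ 0.0002  0.0885 -0.0004] roll -0.0004985968130625906 rows 0.7080364427511215 0.002795869979790228
```

View pics/w7.png

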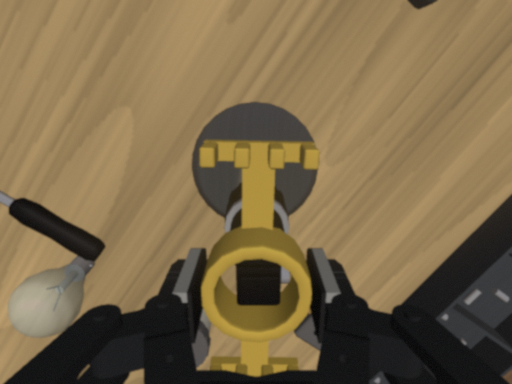

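Run:
```python
from h import *
c=dict(np.load('/tmp/w7.png.npz')); s=manip.sense(); P=cloud(c)
T=np.array(s['eef_pos']); M=R.from_rotvec(s['ee_rot']).as_matrix(); q=(P-T)@M
hsv=cv2.cvtColor(c['frame'],cv2.COLOR_BGR2HSV)
m=(c['z_map']>0)&(hsv[...,2]<80)&(np.hypot(q[...,0],q[...,2])<.016)
for a,b in((.2195,.226),(.213,.226)):
    k=m&(P[...,2]>a)&(P[...,2]<b); print(k.sum(),cv2.minAreaRect((q[k][:,[0,2]]*1e4).astype(np.float32)), np.median(P[k][:,2]))
cv2.imwrite('pics/w7z.png',cv2.resize(c['frame'][230:350,190:330],None,fx=5,fy=5,interpolation=cv2.INTER_CUBIC))
```

```text
1136 ((23.941246032714844, 7.120758056640625), (169.00057983398438, 146.34585571289062), 89.45350646972656) 0.22125043018809043
1906 ((30.961318969726562, 4.78851318359375), (245.45054626464844, 193.41055297851562), 0.9692496061325073) 0.22067146298033236
```

View pics/w7z.png

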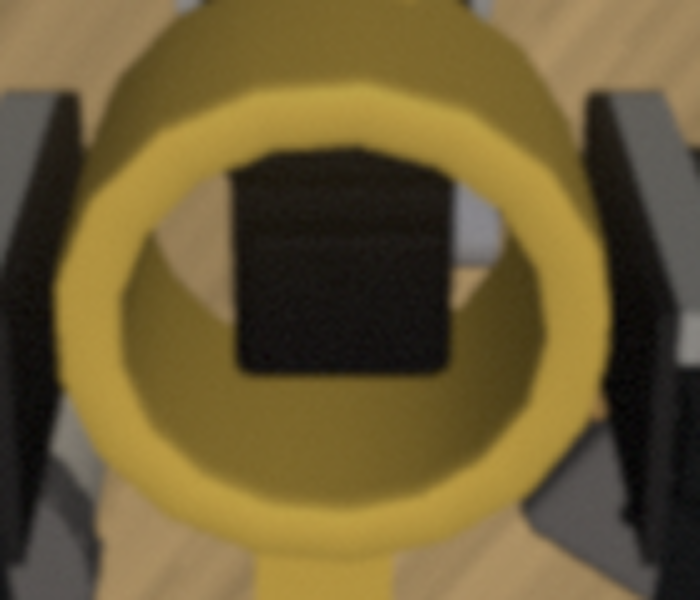

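Run:
```python
from h import *
for z in (.18,.158): toring(z,(.5808,.1976),(.0021,.008,-.0003))
```

```text
8.65 pos [0.5787 0.1994 0.2212] rot [-1.4316  0.7312 -0.7432] F [ 0.6247 -1.152  -0.4614] w 0.046115757761564964
[[ 0.5845  0.0112  0.8113]
 [-0.8114  0.0055  0.5845]
 [ 0.0021 -0.9999  0.0123]]
yaw 35.77008419121624 shift [0.0011 0.0425 0.0012] roll -0.0004985968130625906 rows 0.34034266931269475 0.002795869979790228
8.65 pos [0.5787 0.1994 0.2212] rot [-1.4316  0.7312 -0.7432] F [ 0.6247 -1.152  -0.4614] w 0.046115757761564964
[[ 0.5845  0.0112  0.8113]
 [-0.8114  0.0055  0.5845]
 [ 0.0021 -0.9999  0.0123]]
yaw 35.77008419121624 shift [0.001  0.0865 0.0006] roll -0.0004985968130625906 rows 0.6921391934592287 0.002795869979790228
```

Request:
carry_out([
  [0.001,0.01,0.001],
  [0.001,0.02,0.001],
  [0.001,0.03,0.001],
  [0.001,0.042,0.001],
  [0.001,0.042,0.001],
], roll=[0,0,0,0,0], claw=[-1,-1,-1,-1,-1])

```text
time_s: 9.28
eef_pos: [0.5793, 0.1993, 0.1996]
ee_rot: [-1.432, 0.732, -0.743]
wrist_force: [-0.6, -1.1, -0.5]
grip_width: 0.046
```

Run:
```python
from h import *
c=cap('wrist','w8.png'); s=manip.sense(); ringfit(c,s); toring(.158,(.5808,.1976),(.0021,.008,-.0003))
cv2.imwrite('pics/w8z.png',cv2.resize(c['frame'][230:350,190:330],None,fx=4,fy=4,interpolation=cv2.INTER_CUBIC))
```

```text
ring in tool x,z,r [ 0.0024 -0.0001  0.0206] n 3678 top y -0.0038078389755755162 r range [0.0124 0.0235]
9.325 pos [0.5795 0.1993 0.2   ] rot [-1.432   0.7314 -0.7431] F [-0.4138 -0.1735  0.0135] w 0.04570018871620469
[[ 0.5845  0.0108  0.8113]
 [-0.8114  0.0053  0.5845]
 [ 0.0021 -0.9999  0.0118]]
yaw 35.768294638007966 shift [-0.      0.044  -0.0001] roll -0.000528422699867311 rows 0.35202496426079266 0.0029631179431811832
```

View pics/w8z.png

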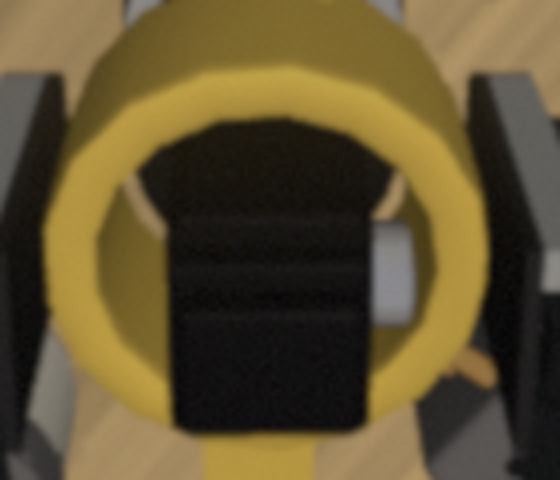

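Request:
carry_out([
  [0,0.01,0],
  [0,0.02,0],
  [0,0.03,0],
  [0,0.038,0],
  [0,0.042,0],
], roll=[0,0,0,0,0], claw=[-1,-1,-1,-1,-1])

```text
time_s: 9.95
eef_pos: [0.5797, 0.1994, 0.1786]
ee_rot: [-1.432, 0.732, -0.743]
wrist_force: [-0.1, -0.1, -0.1]
grip_width: 0.046
```

Run:
```python
from h import *
toring(.157,(.5808,.1976),(.0021,.008,-.0003))
```

```text
9.95 pos [0.5797 0.1994 0.1786] rot [-1.4322  0.7317 -0.743 ] F [-0.142  -0.0759 -0.1226] w 0.04597831085914544
[[ 0.5845  0.0105  0.8114]
 [-0.8114  0.0051  0.5844]
 [ 0.002  -0.9999  0.0115]]
yaw 35.76669417618978 shift [0.0001 0.0033 0.0001] roll -0.0005550970635037326 rows 0.026369981129611288 0.0031126938140396223
```

Request:
carry_out([
  [0,0.003,0],
  [0,0.003,0],
  [0,0.003,0],
  [0,0.003,0],
  [0,0.003,0],
], roll=[0,0,0,0,0], claw=[-1,1,1,1,1])

```text
time_s: 10.58
eef_pos: [0.5797, 0.1995, 0.1773]
ee_rot: [-1.432, 0.732, -0.743]
wrist_force: [-0.5, -0.1, -0.6]
grip_width: 0.0855
```

Run:
```python
from h import *
c=cap('wrist','w9.png'); s=manip.sense(); q,k=ringfit(c,s); P=cloud(c); print('top z',np.median(P[k][:,2])); to([.5797,.1994,.204],35.8)
cl=cap('scene','s9.png'); z=cl['frame'][140:240,270:370]; cv2.imwrite('pics/s9z.png',np.hstack([cv2.resize(z,(384,384),interpolation=cv2.INTER_CUBIC),cv2.resize(c['frame'],(416,312)).copy() if 0 else cv2.resize(c['frame'][128:,:],(384,384))]))
```

```text
ring in tool x,z,r [ 0.0025 -0.      0.0204] n 3224 top y -0.002763799148434055 r range [0.0162 0.0231]
top z 0.1790358801054258
10.625 pos [0.5797 0.1995 0.1772] rot [-1.4321  0.7315 -0.743 ] F [-0.7239 -0.2083  0.2468] w 0.08547028530388823
[[ 0.5845  0.0106  0.8113]
 [-0.8114  0.0052  0.5845]
 [ 0.002  -0.9999  0.0117]]
yaw 35.76939944222661 shift [ 0.0002 -0.0535  0.0005] roll -0.0005100092962232831 rows 0.4283518022534822 0.002859865212467008
```

View pics/s9z.png

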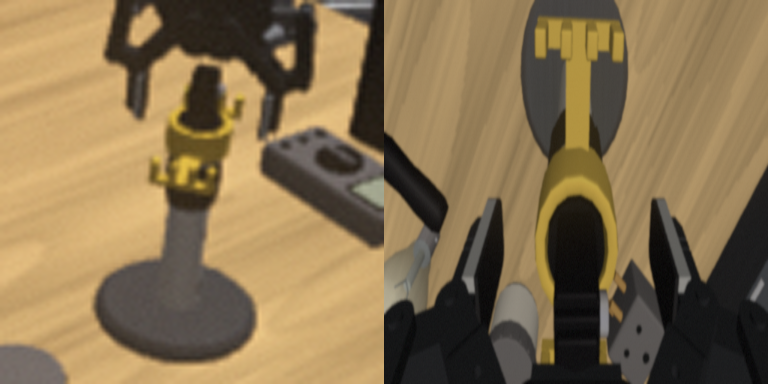

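Request:
carry_out([
  [0.003,-0.025,0],
  [0.0045,-0.054,0],
  [0.0045,-0.056,0],
  [0.0045,-0.056,0],
], roll=[0,0,0,0], claw=[1,1,1,1], force=50)

```text
time_s: 11.18
eef_pos: [0.5807, 0.1976, 0.2055]
ee_rot: [-1.432, 0.731, -0.743]
wrist_force: [-0.5, 0.8, 1.2]
grip_width: 0.0853
```

Run:
```python
from h import *
c=cap('wrist','w10.png'); s=manip.sense(); to([.5808,.1976,.205],35.8); P=cloud(c)
T=np.array(s['eef_pos']); M=R.from_rotvec(s['ee_rot']).as_matrix(); q=(P-T)@M
hsv=cv2.cvtColor(c['frame'],cv2.COLOR_BGR2HSV)
m=(c['z_map']>0)&(hsv[...,2]<80)&(np.hypot(q[...,0],q[...,2])<.018)
for a,b in((.2195,.226),(.213,.226)):
    k=m&(P[...,2]>a)&(P[...,2]<b); print(k.sum(),cv2.minAreaRect((q[k][:,[0,2]]*1e4).astype(np.float32)))
hub=(hsv[...,1]>150)&(hsv[...,0]>15)&(hsv[...,0]<35)&(P[...,2]>.17)&(np.hypot(q[...,0],q[...,2])<.03); print('ring top',np.percentile(P[hub][:,2],[50,90]))
```

```text
11.225 pos [0.5805 0.1975 0.2051] rot [-1.4323  0.7317 -0.7427] F [-0.4216  0.9441  0.0457] w 0.0853207228243992
[[ 0.5846  0.0103  0.8113]
 [-0.8113  0.0052  0.5846]
 [ 0.0018 -0.9999  0.0114]]
yaw 35.77403360754252 shift [0.0002 0.0002 0.0005] roll -0.00043277320762437436 rows 0.004792204640462221 0.0024267656502301367
1380 ((-4.3013763427734375, 5.676551818847656), (170.5130157470703, 146.62432861328125), 89.81902313232422)
2561 ((-20.142845153808594, 3.5907669067382812), (197.2831573486328, 223.6502685546875), 88.73619842529297)
ring top [0.1789 0.1801]
```

View pics/w10.png

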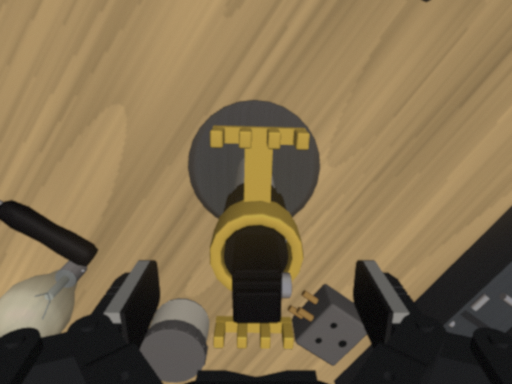

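Request:
carry_out([
  [0,0,0.001],
  [0,0,0.001],
  [0,0,0.001],
  [0,0,0.001],
  [0,0,0.001],
], roll=[0,0,0,0,0], claw=[-1,-1,-1,-1,-1], force=50)

```text
time_s: 11.85
eef_pos: [0.5808, 0.1977, 0.2054]
ee_rot: [-1.432, 0.732, -0.743]
wrist_force: [-1.7, -0.7, 5.7]
grip_width: 0.0193
```

Request:
carry_out([
  [0,0,0],
  [0,0,0],
  [0,0,0],
  [0,0,0],
], roll=[0,0,0,0], claw=[-1,-1,-1,-1])

```text
time_s: 12.35
eef_pos: [0.5808, 0.1977, 0.2054]
ee_rot: [-1.432, 0.732, -0.743]
wrist_force: [-1.2, -0.3, 2.9]
grip_width: 0.019
```

Run:
```python
from h import *
c=cap('wrist','w11.png'); s=manip.sense(); st(); cl=cap('scene','s11.png')
cv2.imwrite('pics/s11z.png',np.hstack([cv2.resize(cl['frame'][140:240,270:370],(384,384),interpolation=cv2.INTER_CUBIC),cv2.resize(c['frame'][150:,130:390],(400,384))]))
```

```text
12.4 pos [0.5808 0.1977 0.2054] rot [-1.4323  0.7319 -0.7426] F [-0.9063 -0.1295  3.2046] w 0.019424770546194545
[[ 0.5846  0.0101  0.8113]
 [-0.8113  0.0052  0.5845]
 [ 0.0017 -0.9999  0.0113]]
```

View pics/s11z.png

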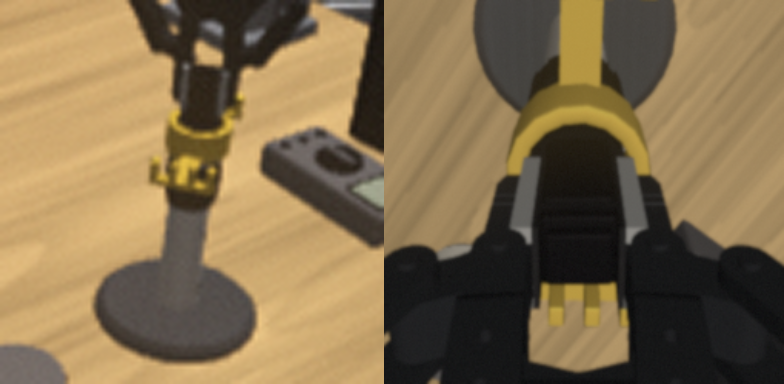

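Request:
carry_out([
  [0,-0.01,0],
  [0,-0.025,0],
  [0,-0.045,0.0005],
  [0,-0.065,0.0007],
  [0,-0.08,0.0009],
], roll=[0,0,0,0,0], claw=[-1,-1,-1,-1,-1])

```text
time_s: 13.08
eef_pos: [0.5807, 0.1977, 0.2462]
ee_rot: [-1.432, 0.732, -0.743]
wrist_force: [3.8, 1.0, -5.5]
grip_width: 0.0191
```

Run:
```python
from h import *
to([.5808,.1977,.2054+.099],35.8); c=cap('scene','s12.png')
cv2.imwrite('pics/s12z.png',cv2.resize(c['frame'][120:240,270:370],(500,600),interpolation=cv2.INTER_CUBIC))
```

```text
13.075 pos [0.5807 0.1977 0.2462] rot [-1.4322  0.7318 -0.7427] F [ 3.8044  1.0112 -5.5095] w 0.019087780075592885
[[ 0.5845  0.0103  0.8113]
 [-0.8114  0.0053  0.5845]
 [ 0.0017 -0.9999  0.0114]]
yaw 35.77173895968219 shift [ 0.0003 -0.1163  0.0014] roll -0.0004710173386300198 rows 0.9305205156025576 0.002641218721289831
```

View pics/s12z.png

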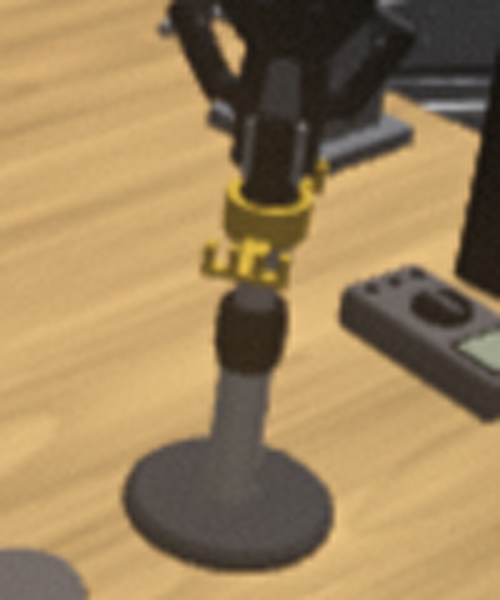

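The head and ring are rising with the hand (the ring has risen off the collar at about (250,230) and still sits on the flange). Wrist load is 5.5 N, as expected. I'll pull on to about 95 mm.

Request:
carry_out([
  [0,-0.02,0],
  [0,-0.045,0.0005],
  [0,-0.07,0.001],
  [0,-0.09,0.001],
  [0,-0.105,0.0014],
], roll=[0,0,0,0,0], claw=[-1,-1,-1,-1,-1])

```text
time_s: 13.75
eef_pos: [0.5807, 0.1977, 0.3002]
ee_rot: [-1.432, 0.732, -0.743]
wrist_force: [3.4, 0.7, -6.1]
grip_width: 0.0191
```

Run:
```python
from h import *
to([.5808,.1977,.2054+.099],35.8)
```

```text
13.75 pos [0.5807 0.1977 0.3002] rot [-1.4318  0.7317 -0.7428] F [ 3.4187  0.6502 -6.0506] w 0.019135671052639844
[[ 0.5845  0.0106  0.8113]
 [-0.8114  0.0055  0.5845]
 [ 0.0017 -0.9999  0.0118]]
yaw 35.76842788707172 shift [ 0.0002 -0.0085  0.0002] roll -0.0005262018821378926 rows 0.0678434462683748 0.0029506647596517343
```

Request:
carry_out([
  [0,-0.005,0],
  [0,-0.009,0],
  [0,-0.011,0],
  [0,-0.012,0],
  [0,-0.012,0],
], roll=[0,0,0,0,0], claw=[-1,-1,-1,-1,-1])

```text
time_s: 14.38
eef_pos: [0.5807, 0.1977, 0.3055]
ee_rot: [-1.432, 0.732, -0.743]
wrist_force: [5.9, 1.8, -9.1]
grip_width: 0.0194
```

Run:
```python
from h import *
c=cap('scene','s13.png'); w=cap('wrist','w13.png'); s=st()
for n in('scene','wrist'):
  for q in('mast_head','mast_seat','lead_ring_center'): print(n,q,[(np.round(d['point'],4),round(d['conf'],2)) for d in manip.pinpoint(q,n)][:2])
P=cloud(w); hsv=cv2.cvtColor(w['frame'],cv2.COLOR_BGR2HSV)
k=(hsv[...,1]>150)&(hsv[...,0]>15)&(hsv[...,0]<35)&(np.hypot(P[...,0]-.5808,P[...,1]-.1977)<.025)&(P[...,2]>.2); print('ring top',np.percentile(P[k][:,2],[10,50,90,98]),k.sum())
d=(w['z_map']>0)&(hsv[...,2]<80)&(np.hypot(P[...,0]-.5808,P[...,1]-.1977)<.009)&(P[...,2]>.25); print('head top',np.percentile(P[d][:,2],[50,90]))
st()
cv2.imwrite('pics/s13z.png',np.hstack([cv2.resize(c['frame'][100:240,270:370],(400,560),interpolation=cv2.INTER_CUBIC),cv2.resize(w['frame'][150:,130:390],(400,560))]))
```

```text
14.475 pos [0.5807 0.1977 0.3055] rot [-1.4323  0.7319 -0.7428] F [ 4.777   1.2166 -8.6538] w 0.01911899227368163
[[ 0.5844  0.0102  0.8114]
 [-0.8115  0.0052  0.5844]
 [ 0.0018 -0.9999  0.0113]]
scene mast_head [(array([0.582 , 0.1955, 0.3068]), 0.9), (array([0.5821, 0.193 , 0.2689]), 0.64)]
scene mast_seat [(array([0.5875, 0.2004, 0.2522]), 0.75)]
scene lead_ring_center [(array([ 0.235 , -0.2796,  0.0151]), 0.94), (array([0.5841, 0.19  , 0.2681]), 0.83)]
wrist mast_head [(array([0.5772, 0.1931, 0.3055]), 0.86)]
wrist mast_seat [(array([0.5826, 0.1943, 0.2579]), 0.68), (array([ 0.7494, -0.0976, -0.0027]), 0.65)]
wrist lead_ring_center []
ring top [0.2619 0.2783 0.2799 0.321 ] 2590
head top [0.3212 0.3219]
14.775 pos [0.5807 0.1977 0.3055] rot [-1.4323  0.7319 -0.7428] F [ 5.2929  1.6882 -9.2268] w 0.01927911330778798
[[ 0.5845  0.0102  0.8114]
 [-0.8114  0.0052  0.5844]
 [ 0.0018 -0.9999  0.0113]]
```

View pics/s13z.png

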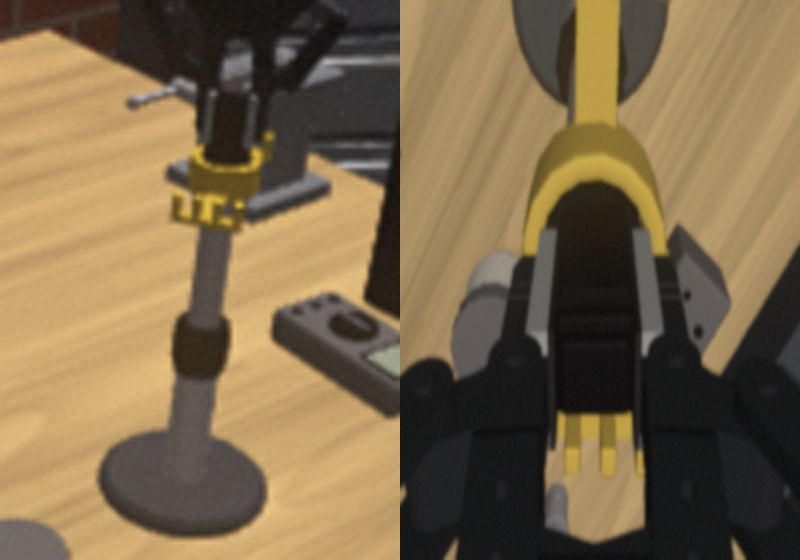

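```bash
python3 -c "
from h import *
print(manip.finish_job()); st()"
```

```text
the job is handed in; nothing more can be done
None
the job is handed in; nothing more can be done
```

The job is handed in, about 14.8 s into the 61 s allowed. The ring is on the mast's flange, and I am holding the head at the second stop with the button squeezed in. No verdict was given, and I could not read the mast joints directly.

**What I did:** I took the ring farthest to the left, at about (0.534, -0.206), and lowered it over the mast at about (0.581, 0.198). It went down without any contact force, and I let it go on the flange with its top at about 179–180 mm. I then squeezed the head's flats, button included, at 50 N and pulled it straight up past the first stop.

**Last checks:**
- **Height:** The hand rose 100.1 mm after gripping, and the head's top measured 322 mm, up from 222 mm. The downward load on the wrist grew from 6 N to about 9 N, so the head is resting lightly against the end stop.
- **Button:** The fingers read 19.1–19.4 mm across the 20 mm flats. They also read about 2 mm small on the 48 mm ring, so I take this as the button flush.
- **Ring:** Its top measured 278–280 mm against 280 mm expected, and it looks flat on the flange in the pictures.
- **Detectors:** One put the ring's centre about 8 mm off the axis in the scene picture and did not find it in the last wrist picture. I trusted the depth measurements, which agree with a seated ring.
- **Other things on the bench:** I kept clear of them all the way and felt no unexpected contact, but I did not measure their positions again at the end.

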